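# Open the touch-latch spice cupboard at the red-capped jar

### The arm

A 6-joint arm with a two-finger parallel gripper is mounted at the origin on a cart in front of the work surface, level with it; the furniture and walls round the work are solid. World frame = base frame: x ahead of the robot, y to its left, z up, the work surface at z = 0. Lengths are in m, angles in degrees, forces in N, time in s.
With the tool pointing down it reaches from about 0.375 to 0.9 m from the base axis. Payload 3.1 kg.
Tool frame: the origin (TCP) lies at the very end of the fingers, on their centre line; the grasp point (between the pads) lies 19 mm behind it (grasp_offset is the distance from the TCP to the grasp point, in m); z points along the fingers, y is the direction in which the jaws open and shut (so a half turn about z gives the same grasp; the last joint's range is limited). The gripper opens to 87 mm and grips with 3 to 60 N. Pads are 19 mm wide; open, the fingers measure 117 mm over their backs; the gripper's body (75 mm by 190 mm) begins 51 mm behind the grasp point.
Start: joints at [-77.435, 30.224, 82.088, -0, 67.689, -10.227], TCP at [0.242, -0.576, 0.223] pointing down, gripper open.
Joint ranges: [-176.69, 176.69], [-43.24, 126.21], [12.49, 139.97], [-82, 262], [0, 151.66], [-163.58, 163.58]. Speed limits (degrees/s): [159.86, 159.86, 180, 180, 180, 180].

### API

Orientations are given as a 3x3 rotation matrix whose columns are the frame's x, y, z axes.
In Python, from rig import * gives the robot as it stands. The module is installed in compiled form; this text tells all that it offers.
- The arm moves only by the tool play_rows, never from a script. Its argument "plan" is a list that holds one entry, the list of rows, each a list of 7 numbers: the shift along the world's x, y, z each as a share of 5 cm, from -1 to 1, then the turn, a rotation vector about the world's x, y, z each as a share of pi rad, from -1 to 1, then the gripper's target within -1 to 1 (fully open at 1, half-way at 0, shut at -1). A call has 1 to 12 rows; each row shifts and turns the commanded pose from where the row before left it; what a row does not reach is not made up. A row lasts 1/10 s, in which the tool goes at most 50 mm and 8.59 degrees, less where a joint would pass 70% of its speed; a pose out of reach is approached as far as the arm can. A call with a number of a shift or a turn outside -1 to 1 is refused whole. A call with a gripper value outside its range is refused whole. The fingers move at their own pace and stop on an object; the grip force is fixed at half the most. Time passes only in rows, so rows that do not move let the fingers close. It gives the time, the measured TCP pose, the force and the opening at its end, in the units of the state.
- read_state(): the state, without advancing time (a new reading comes with each control period).
- capture(name): name is "scene" or "top"; returns the picture (420x560x3 uint8, red, green, blue); there is no depth.
- camera_params(name): a dict with "intrinsics" (3x3 intrinsics, pixels), "R" (3x3) and "t" (3): a world point X has camera coordinates R X + t. Camera axes: x right, y down, z forward; pixel columns grow to the right and rows downward; lengths in m; the calibration is good to about 2 mm. A picture is of the moment at which its call begins. camera_params takes no time and is no camera call.
- hand_in(): hands the job in, once; it reports no verdict.
The state is a dict: "time_s": time; "joint_positions": joint angles; "qvel": joint speeds; "tau": joint torques, N m; "position": TCP position; "tcp_rot": TCP orientation; "force": force on the tool from outside, world axes, zero at the start; "moment": the same for the moment, N m; "opening": opening from 0.0 (shut) to 1.0 (fully open).
Only numpy, scipy, OpenCV 4.12 (cv2) and the standard library are available. Lean on these libraries where they do the work, as an engineer would, in place of code of your own. Each camera call takes 0.05 s, during which the arm holds its last target. There are 200 camera calls.

### The job

Open the glazed cupboard on the side where the red-capped spice jar stands: press that door gently inwards at the dark touch mark near its top inner corner until its latch lets go and the spring pushes the door ajar, then put a finger behind its free edge and push it wide open, about square to the cupboard's front, and leave it so. Only touch and push: do not grip the door, keep the other door shut, and leave the jars and everything else standing where they are.

Things in the scene. Friction and masses are not known exactly. Their poses are not given: they have to be found in the camera images.
- cupboard: White glazed cupboard fixed on the worktop, 370 mm wide, 190 mm deep, 196 mm high with its feet, two clear doors side by side that meet in the middle (3.5 mm gap) and a partition between the two halves behind them. Origin on the worktop under its centre; its x axis points from the front to the back, its y axis to its left, z up. The front plane is at x = -0.095, and the shut doors lie flush in it, reaching up to the top; the clear top pane starts 24 mm behind the front plane.
- left_door (a joint): Opening angle of the left door, rad: 0 = shut, flush with the front; positive = swung out towards the robot (1.57 = square to the front, 1.85 = stop); negative = pushed in (stop at -0.055). Sprung ajar it stands at about 0.4, the free edge 65 mm out; beyond that it turns with light friction (0.05 N m) and stays where it is left.
- left_press (a point): Touch mark of the left door: dark dot, 16 mm across, on the outer face of the 24 mm high top rail, 12 mm below the top edge, 32 mm from the free edge, 140 mm from the hinge line. Pushed in here by about 4 mm (joint -0.025 to -0.03, 3 to 5 N) the latch trips for good; as the finger backs off, a spring drives the door ajar within about 1 s. Pushing the door shut does not re-catch it.
- left_edge (a point): Top corner of the left door's outer face at its free edge, near the middle of the cupboard; moves with the door. The door is a handleless leaf with aluminium frame and clear solid pane, 172 mm wide, 169 mm high, 14 mm thick (the inner face lies 14 mm behind the outer), underside 26 mm and top 195 mm above the worktop, hinged on its outer (left) upright edge.
- left_hinge (a point): Point on the left door's upright hinge line, in the plane of its outer face, at the height of its top edge (195 mm above the worktop); fixed to the cupboard. The free edge is 172 mm from it.
- right_door (a joint): Opening angle of the right door, rad: 0 = shut, flush with the front; positive = swung out towards the robot (1.57 = square to the front, 1.85 = stop); negative = pushed in (stop at -0.055). Sprung ajar it stands at about 0.4, the free edge 65 mm out; beyond that it turns with light friction (0.05 N m) and stays where it is left.
- right_press (a point): Touch mark of the right door: dark dot, 16 mm across, on the outer face of the 24 mm high top rail, 12 mm below the top edge, 32 mm from the free edge, 140 mm from the hinge line. Pushed in here by about 4 mm (joint -0.025 to -0.03, 3 to 5 N) the latch trips for good; as the finger backs off, a spring drives the door ajar within about 1 s. Pushing the door shut does not re-catch it.
- right_edge (a point): Top corner of the right door's outer face at its free edge, near the middle of the cupboard; moves with the door. The door is a handleless leaf with aluminium frame and clear solid pane, 172 mm wide, 169 mm high, 14 mm thick (the inner face lies 14 mm behind the outer), underside 26 mm and top 195 mm above the worktop, hinged on its outer (right) upright edge.
- right_hinge (a point): Point on the right door's upright hinge line, in the plane of its outer face, at the height of its top edge (195 mm above the worktop); fixed to the cupboard. The free edge is 172 mm from it.
- red_jar_mid (a point): Centre, half-way up, of the spice jar with the red cap (45 mm across, 106 mm high), standing just behind one of the two doors. y > 0 in the cupboard's frame: behind the left door; y < 0: behind the right door.
- white_jar_mid (a point): Centre, half-way up, of the spice jar with the white cap (47 mm across, 98 mm high), standing behind the other door.
- canister: Brushed steel tumbler, 70 mm across, 120 mm high, in the left half of the cupboard. Origin at the centre of its underside.
- nut_jar: Storage jar with a dark cap, 90 mm across, 140 mm high, in the right half of the cupboard. Origin at the centre of its underside.
- probe: Cream hand thermometer, 165 x 52 x 22 mm, lying on the worktop in front of the cupboard, below and clear of the doors' swing. Origin at the centre of its underside.
- timer: Round kitchen timer with a red top, 64 mm across, 36 mm high, on the worktop to the right of the cupboard. Origin at the centre of its underside.
- bowl: Navy bowl, 154 mm across, 53 mm high, on the wooden board far to the left. Origin at the centre of its underside.

How it is judged (in metres and radians):
On the way, in this order (a step that is already met when the one before it is completed fails the run):
1. a finger presses the door in front of the red-capped jar inwards (((y of red_jar_mid in the frame of cupboard above 0 m and value of joint left_door below -0.015 rad and contact force between the fingers and left_door_c1 above 1 N) or (not (y of red_jar_mid in the frame of cupboard above 0 m) and value of joint right_door below -0.015 rad and contact force between the fingers and right_door_c1 above 1 N))), for 0.02 s.
2. its latch has let go and the spring has pushed that door ajar (((y of red_jar_mid in the frame of cupboard above 0 m and value of joint left_door above 0.2 rad) or (not (y of red_jar_mid in the frame of cupboard above 0 m) and value of joint right_door above 0.2 rad))), for 0.1 s.
3. that door is pushed wide open (((y of red_jar_mid in the frame of cupboard above 0 m and value of joint left_door above 1.2 rad) or (not (y of red_jar_mid in the frame of cupboard above 0 m) and value of joint right_door above 1.2 rad))), for 0.2 s.
At the end, for the whole second after the job is handed in: The door in front of the red-capped jar stands open by more than 1.2 rad (69 degrees) and at rest, the other door is shut (under 0.06 rad), and the jars, tumbler, thermometer, timer and bowl stand within 30 mm of where they were (((y of red_jar_mid in the frame of cupboard above 0 m and value of joint left_door above 1.2 rad and value of joint right_door below 0.06 rad) or (not (y of red_jar_mid in the frame of cupboard above 0 m) and value of joint right_door above 1.2 rad and value of joint left_door below 0.06 rad)) and velocity of joint left_door between -0.1 and 0.1 rad/s and velocity of joint right_door between -0.1 and 0.1 rad/s and not (distance of red_jar_mid from where it was at the start of the episode above 0.03 m) and not (distance of white_jar_mid from where it was at the start of the episode above 0.03 m) and not (distance of canister from where it was at the start of the episode above 0.03 m) and not (distance of nut_jar from where it was at the start of the episode above 0.03 m) and not (distance of probe from where it was at the start of the episode above 0.03 m) and not (distance of timer from where it was at the start of the episode above 0.03 m) and not (distance of bowl from where it was at the start of the episode above 0.03 m)); the robot touches nothing.
It fails at once if the other door springs or is pulled open ((y of red_jar_mid in the frame of cupboard above 0 m and value of joint right_door above 0.06 rad) or (not (y of red_jar_mid in the frame of cupboard above 0 m) and value of joint left_door above 0.06 rad)).
It fails at once if a door is gripped: pressed on its outer and inner faces at once ((contact force between the fingers and left_door_c1 above 2 N and contact force between the fingers and left_door_c2 above 2 N) or (contact force between the fingers and right_door_c1 above 2 N and contact force between the fingers and right_door_c2 above 2 N)).
It fails at once if a door is pushed harder than 35 N (contact force between the fingers and left_door_c1 above 35 N or contact force between the fingers and left_door_c2 above 35 N or contact force between the fingers and right_door_c1 above 35 N or contact force between the fingers and right_door_c2 above 35 N).
It fails at once if a jar, the tumbler, the thermometer, the timer or the bowl is lifted, carried or shoved by more than 30 mm (distance of any of red_jar_mid, white_jar_mid, canister, nut_jar, probe, timer, bowl from where it was at the start of the episode above 0.03 m).
It fails at once if a jar or the tumbler is tipped over (angle between any of canister, nut_jar, red_jar_mid, white_jar_mid's own z axis and vertical above 0.5 rad).
It also fails if it takes over 51 s, if anything falls off the work surface, if the arm or the gripper's body presses on something with over 40 N, if the wrist force passes 120 N, or if a joint passes its speed limit or range.

## Working session

There is one attempt and no reset: what is moved stays moved. The work goes in short steps, Python scripts to look and compute and a tool call to move; the robot and the scene stay as the last step left them, time stands still between calls to the robot, and variables do not carry over. Pictures are saved under pics/ and viewed, about 8 in all and at most 12, crops included, and the job is handed in when it is done.

Besides the shell and the picture viewer there is one more tool, called after "Call:" as name([rows], argument=value, ...), one row to a line, values as JSON. play_rows: Moves the arm, as the interface text tells. Its arguments: {"type":"object","properties":{"plan":{"type":"array"}},"required":["plan"]}

```bash
mkdir -p pics
python3 - <<'E'
from rig import *
import cv2
s=read_state();print(s['time_s'],s['position'],s['tcp_rot'],s['opening'])
for n in("scene","top"):
    im=capture(n);cv2.imwrite(f'pics/{n}0.png',im[:,:,::-1]);p=camera_params(n);print(n,p)
E
```

```text
0.0 [ 0.24198043 -0.57546115  0.22158663] [[ 9.21934891e-01  3.87344591e-01 -4.74068215e-04]
 [ 3.87344695e-01 -9.21932561e-01  2.10721044e-03]
 [ 3.79157642e-04 -2.12633864e-03 -9.99997667e-01]] 1.0028373932299712
scene {'intrinsics': array([[465.28463609,   0.        , 275.63598206],
       [  0.        , 465.28463609, 213.83077964],
       [  0.        ,   0.        ,   1.        ]]), 'R': array([[ 0.04063632, -0.99892846, -0.02215013],
       [-0.60522209, -0.00696938, -0.79602616],
       [ 0.79501881,  0.04575332, -0.60485678]]), 't': array([0.08887542, 0.45512938, 1.13606647])}
top {'intrinsics': array([[503.71896361,   0.        , 285.5942258 ],
       [  0.        , 503.71896361, 213.95007607],
       [  0.        ,   0.        ,   1.        ]]), 'R': array([[-0.01195343, -0.99980968,  0.0154181 ],
       [-0.99513483,  0.01038669, -0.09797342],
       [ 0.09779463, -0.01651421, -0.99506959]]), 't': array([0.10931252, 0.56506309, 1.65423898])}
```

View pics/scene0.png

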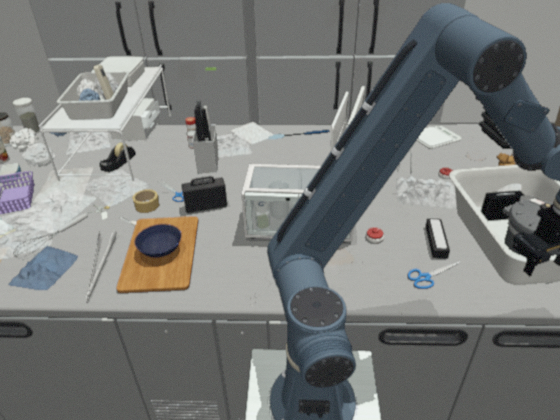

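View pics/top0.png

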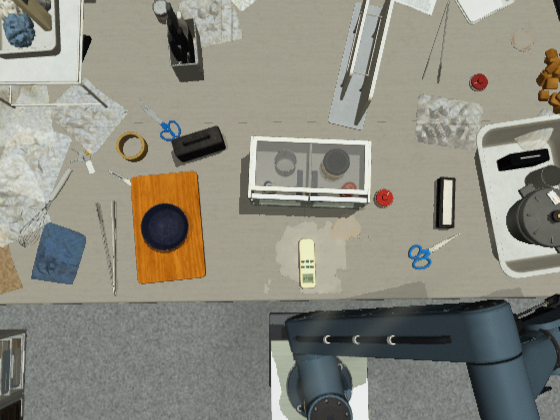

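The scene view shows the cupboard partly hidden by the arm. The top view shows it at columns 249–371 and rows 137–207, with a reddish cap near (348,185) and the thermometer at (307,263). I'll zoom in.

```bash
python3 - <<'E'
import cv2,numpy as np
a=cv2.imread('pics/top0.png')[125:220,240:385];a=cv2.resize(a,None,fx=5,fy=5,interpolation=cv2.INTER_CUBIC)
cv2.imwrite('pics/topc.png',a)
E
cat > h.py <<'E'
from rig import *
import numpy as np
def ray(n,u,v,z):
    p=camera_params(n);d=p['R'].T@np.linalg.solve(p['intrinsics'],[u,v,1]);c=-p['R'].T@p['t']
    return c+d*(z-c[2])/d[2]
def proj(n,X):
    p=camera_params(n);q=p['intrinsics']@(p['R']@np.array(X)+p['t']);return q[:2]/q[2]
E
```

```text
(no output)
```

View pics/topc.png

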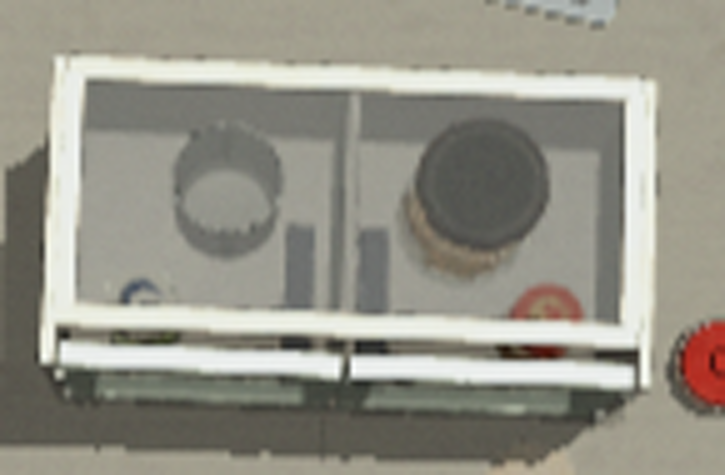

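The red-capped jar stands behind the **right** door, at crop (547,315). The top-frame corners in the crop are about (55,57), (657,80), (648,390) and (40,364), and the door gap is at (346,368).

```bash
cat >> h.py <<'E'
def fit():
    px=np.array([(55,57),(657,80),(648,390),(40,364)])
    W=np.array([ray('top',240+(u+.5)/5-.5,125+(v+.5)/5-.5,.196)[:2] for u,v in px])
    L=np.array([(.095,.185),(.095,-.185),(-.095,-.185),(-.095,.185)])
    A=L-L.mean(0);B=W-W.mean(0);H=A.T@B;U,_,V=np.linalg.svd(H);R=(U@V).T
    t=W.mean(0)-R@L.mean(0);return R,t,np.linalg.norm(W-(L@R.T+t),axis=1)
E
python3 - <<'E'
from h import *
R,t,e=fit();print(np.degrees(np.arctan2(R[1,0],R[0,0])),t,e)
W=lambda x,y:R@[x,y]+t
h=(-.095,-.17375); 
for n,x,y in[('hinge',-.095,-.17375),('edge',-.095,-.00175),('press',-.095,-.03375)]:print(n,W(x,y))
for th in(.4,1.57):print(th,W(-.095-.172*np.sin(th),-.17375+.172*np.cos(th)))
print('gap px->',ray('top',240+345/5,125+370/5,.195),W(-.095,0))
print('probe',ray('top',307,263,.02),[ray('top',u,v,.02)[:2] for u,v in((300,240),(315,288))])
for th in (0,): print(proj('scene',[*W(-.095,-.03375),.183]),proj('scene',[*W(-.095,.185),.196]),proj('scene',[*W(-.095,-.185),.196]))
E
```

```text
-2.926135758547571 [0.68578104 0.03115186] [0.00191262 0.00108278 0.00208256 0.00142249]
hinge [ 0.58203523 -0.13752199]
edge [0.59081557 0.03425375]
press [0.58918202 0.00229547]
0.4 [0.52322983 0.02411317]
1.57 [ 0.41026653 -0.12860486]
gap px-> [0.59425552 0.03469894 0.195     ] [0.5909049  0.03600147]
probe [0.40248882 0.03371522 0.02      ] [array([0.47911921, 0.05585062]), array([0.31991257, 0.00857206])]
[308.79723303 199.14698856] [241.13353916 193.49461912] [356.7413486  197.47832212]
```

The right door is the target. Its touch mark is at about (0.589, 0.002, 0.183), and the cupboard is yawed −2.9°. The plan is to shut the fingers, keep the tool pointing down and yaw it about −25.7°, then go to (0.50, 0.002, 0.26).

Call:
play_rows([
  [[0.2, 0.2, 0.4, 0, 0, -0.0119, -1], [0.2, 0.5, 0.4, 0, 0, -0.0119, -1], [0.2, 0.5, 0, 0, 0, -0.0119, -1], [0.2, 0.5, 0, 0, 0, -0.0119, -1], [0.2, 0.5, 0, 0, 0, -0.0119, -1], [0.2, 0.5, 0, 0, 0, -0.0119, -1], [0.2, 0.5, 0, 0, 0, -0.0119, -1], [0.2, 0.5, 0, 0, 0, -0.0119, -1], [0.2, 0.5, 0, 0, 0, -0.0119, -1], [0.2, 0.5, 0, 0, 0, -0.0119, -1], [0.2, 0.5, 0, 0, 0, -0.0119, -1], [0.2, 0.5, 0, 0, 0, -0.0119, -1]],
])

```text
time_s: 1.3
position: [0.3622, -0.2898, 0.2623]
tcp_rot: [[0.999, -0.053, -0.0], [-0.053, -0.999, 0.001], [-0.001, -0.001, -1.0]]
force: [0.8, -0.5, -0.2]
opening: 0.028
```

Call:
play_rows([
  [[0.2, 0.5, 0, 0, 0, 0, -1], [0.2, 0.5, 0, 0, 0, 0, -1], [0.2, 0.5, 0, 0, 0, 0, -1], [0.2, 0.5, 0, 0, 0, 0, -1], [0.2, 0.5, 0, 0, 0, 0, -1], [0.2, 0.5, 0, 0, 0, 0, -1], [0.2, 0.5, 0, 0, 0, 0, -1], [0.2, 0.5, 0, 0, 0, 0, -1], [0.2, 0.5, 0, 0, 0, 0, -1], [0.2, 0.5, 0, 0, 0, 0, -1], [0.2, 0.5, 0, 0, 0, 0, -1], [0, 0, 0, 0, 0, 0, -1]],
])

```text
time_s: 2.5
position: [0.4725, -0.0138, 0.2623]
tcp_rot: [[0.999, -0.047, -0.0], [-0.047, -0.999, 0.001], [-0.0, -0.001, -1.0]]
force: [-0.1, 0.2, -0.2]
opening: 0.006
```

Call:
play_rows([
  [[0.4, 0.08, -0.2, 0, 0, 0, -1], [0.4, 0.08, -0.3, 0, 0, 0, -1], [0.4, 0.08, -0.3, 0, 0, 0, -1], [0.4, 0.08, -0.3, 0, 0, 0, -1], [0, 0, -0.3, 0, 0, 0, -1], [0, 0, -0.3, 0, 0, 0, -1], [0, 0, 0, 0, 0, 0, -1], [0, 0, 0, 0, 0, 0, -1]],
])

```text
time_s: 3.3
position: [0.5518, -0.0007, 0.1774]
tcp_rot: [[0.999, -0.051, -0.001], [-0.051, -0.999, 0.0], [-0.001, 0.0, -1.0]]
force: [0.8, 0.5, -0.2]
opening: 0.004
```

Run:
```python
from h import *
import cv2
s=read_state();print(s['time_s'],s['position'],s['force'])
a=capture('scene')[150:260,220:380,::-1];b=capture('top')[120:230,230:390,::-1]
cv2.imwrite('pics/p1.png',np.vstack([cv2.resize(i,None,fx=2.7,fy=2.7,interpolation=3) for i in(a,b)]))
```

```text
3.3 [ 0.55180684 -0.00072419  0.17738752] [ 0.8167597   0.50468136 -0.21008338]
```

View pics/p1.png

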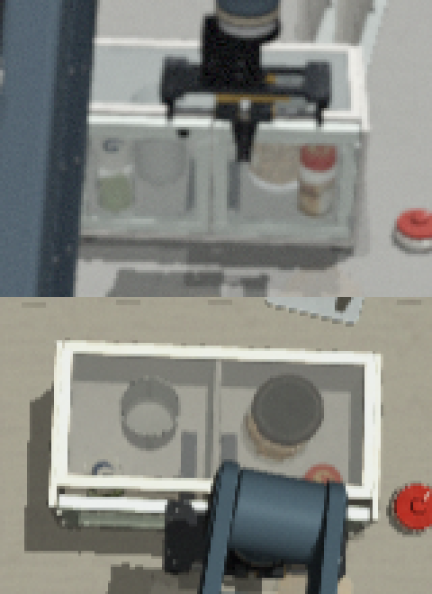

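The red cap is behind the right door, and the finger stands in front of that door's touch mark, clear of the left door. I'll approach gently.

Call:
play_rows([
  [[0.1, 0.01, 0, 0, 0, 0, -1], [0.1, 0.01, 0, 0, 0, 0, -1], [0.1, 0.01, 0, 0, 0, 0, -1], [0.1, 0.01, 0, 0, 0, 0, -1], [0.02, 0.01, 0, 0, 0, 0, -1], [0, 0, 0, 0, 0, 0, -1]],
])

```text
time_s: 4.0
position: [0.5733, 0.0024, 0.1774]
tcp_rot: [[0.999, -0.051, -0.0], [-0.051, -0.999, -0.0], [-0.0, 0.0, -1.0]]
force: [0.3, -1.4, 0.4]
opening: 0.007
```

Call:
play_rows([
  [[0.04, 0, 0, 0, 0, 0, -1], [0.04, 0, 0, 0, 0, 0, -1], [0, 0, 0, 0, 0, 0, -1]],
])

```text
time_s: 4.3
position: [0.5774, 0.0023, 0.1776]
tcp_rot: [[0.999, -0.051, 0.0], [-0.051, -0.999, -0.0], [0.0, 0.0, -1.0]]
force: [0.2, -1.4, -0.6]
opening: 0.008
```

Call:
play_rows([
  [[0.04, 0, 0, 0, 0, 0, -1], [0.02, 0, 0, 0, 0, 0, -1], [0, 0, 0, 0, 0, 0, -1]],
])

```text
time_s: 4.6
position: [0.579, 0.0024, 0.1774]
tcp_rot: [[0.999, -0.051, -0.003], [-0.051, -0.999, 0.0], [-0.003, 0.0, -1.0]]
force: [-3.3, -0.4, 2.5]
opening: 0.007
```

Contact shows as −3.3 N. I'll press in further.

Call:
play_rows([
  [[0.04, 0, 0, 0, 0, 0, -1], [0.02, 0, 0, 0, 0, 0, -1], [0, 0, 0, 0, 0, 0, -1]],
])

```text
time_s: 4.9
position: [0.5826, 0.0022, 0.1774]
tcp_rot: [[0.999, -0.051, -0.001], [-0.051, -0.999, -0.0], [-0.001, 0.0, -1.0]]
force: [-3.9, -1.5, 1.8]
opening: 0.001
```

Call:
play_rows([
  [[0.04, 0, 0, 0, 0, 0, -1], [0, 0, 0, 0, 0, 0, -1]],
])

```text
time_s: 5.1
position: [0.5848, 0.002, 0.1774]
tcp_rot: [[0.999, -0.051, -0.001], [-0.051, -0.999, -0.001], [-0.001, 0.001, -1.0]]
force: [-4.4, -1.1, 2.1]
opening: 0.003
```

That's about 5.5 mm in at 4–5 N, which should have tripped the latch. I'll back off well clear and look.

Call:
play_rows([
  [[-0.2, 0, 0, 0, 0, 0, -1], [-0.4, 0, 0, 0, 0, 0, -1], [-0.5, 0, 0, 0, 0, 0, -1], [-0.5, 0, 0, 0, 0, 0, -1], [-0.5, 0, 0, 0, 0, 0, -1], [-0.2, 0, 0.4, 0, 0, 0, -1], [0, 0, 0.5, 0, 0, 0, -1], [0, 0, 0.5, 0, 0, 0, -1], [0, 0, 0.3, 0, 0, 0, -1], [0, 0, 0, 0, 0, 0, -1], [0, 0, 0, 0, 0, 0, -1]],
])

```text
time_s: 6.2
position: [0.4706, 0.0025, 0.2626]
tcp_rot: [[0.999, -0.051, 0.002], [-0.051, -0.999, 0.0], [0.002, -0.0, -1.0]]
force: [-0.0, 0.1, 1.1]
opening: 0.004
```

Run:
```python
from h import *
import cv2
s=read_state();print(s['time_s'],s['position'],s['force'])
a=capture('scene')[150:260,220:380,::-1];b=capture('top')[120:230,230:390,::-1]
cv2.imwrite('pics/p2.png',np.vstack([cv2.resize(i,None,fx=2.7,fy=2.7,interpolation=3) for i in(a,b)]))
```

```text
6.2 [0.47060685 0.00246016 0.26256849] [-0.018224    0.05061402  1.10852014]
```

View pics/p2.png

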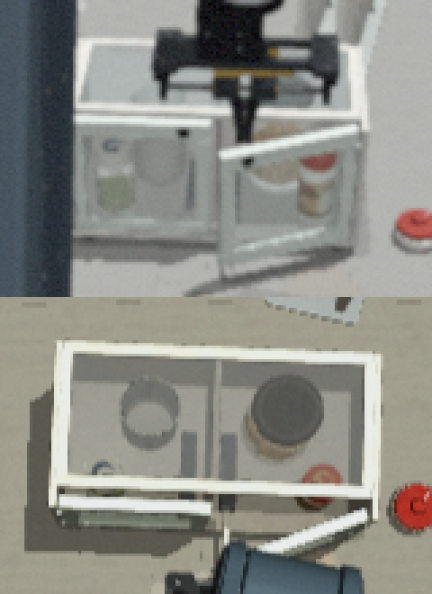

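The latch let go: the right door is ajar, with its top free corner at scene crop (220,150) and the left door shut. I'll check the angle numerically.

Run:
```python
from h import *
R,t,e=fit()
for c in((219,151),(221,146)):
    P=ray('scene',220+c[0]/2.7,150+c[1]/2.7,.195);l=R.T@(P[:2]-t);print(P,l,np.arctan2(-(l[0]+.095),l[1]+.17375))
W=lambda x,y:R@[x,y]+t
print('ins',W(-.122,-.014))
for th in(.4,.6,.8,1.,1.2,1.4,1.55,1.65):
    d=np.array([-np.sin(th),np.cos(th)]);n=np.array([np.cos(th),np.sin(th)])
    l=np.array([-.095,-.17375])+.145*d+n*(.014+9.5*.001*abs(n[0])+.015*abs(n[1]));print(th,l,W(*l))
```

```text
[0.5357861  0.02722368 0.195     ] [-0.14959884 -0.01158008] 0.32475660551477986
[0.5455839  0.02488548 0.195     ] [-0.13969446 -0.01341507] 0.2718555301093116
ins [0.56322543 0.02339803]
0.4 [-0.12513128 -0.02906216] [0.55932933 0.00851536]
0.6 [-0.15185697 -0.03696184] [0.53223522 0.00199029]
0.8 [-0.17715463 -0.05021757] [ 0.50629385 -0.00995675]
1.0 [-0.19985603 -0.06868531] [ 0.48267931 -0.02724154]
1.2 [-0.21875931 -0.09192068] [ 0.46261455 -0.04948163]
1.4 [-0.23272382 -0.11915061] [ 0.4472782  -0.07596319]
1.55 [-0.23936156 -0.14154676] [ 0.43950582 -0.09799129]
1.65 [-0.24189569 -0.15561103] [ 0.43625704 -0.11190786]
```

The door stands at roughly 0.33 rad. I'll insert at (0.571, 0.035), behind the free edge and clear of the left door, then descend to z ≈ 0.17.

Call:
play_rows([
  [[0.4, 0.13, 0, 0, 0, 0, -1], [0.4, 0.13, 0, 0, 0, 0, -1], [0.4, 0.13, 0, 0, 0, 0, -1], [0.4, 0.13, 0, 0, 0, 0, -1], [0.4, 0.13, 0, 0, 0, 0, -1], [0, 0, -0.2, 0, 0, 0, -1], [0, 0, -0.3, 0, 0, 0, -1], [0, 0, -0.3, 0, 0, 0, -1], [0, 0, -0.2, 0, 0, 0, -1], [0, 0, 0, 0, 0, 0, -1], [0, 0, 0, 0, 0, 0, -1]],
])

```text
time_s: 7.4
position: [0.5697, 0.0347, 0.2122]
tcp_rot: [[0.999, -0.051, -0.001], [-0.051, -0.999, 0.0], [-0.001, -0.0, -1.0]]
force: [0.2, -0.3, 0.0]
opening: 0.007
```

Run:
```python
from h import *
import cv2
s=read_state();print(s['time_s'],s['position'],s['force'])
a=capture('scene')[150:260,220:380,::-1]
cv2.imwrite('pics/p3.png',cv2.resize(a,None,fx=5,fy=5,interpolation=3))
```

```text
7.4 [0.56972691 0.03471278 0.2121544 ] [ 0.23184245 -0.28491731  0.04547968]
```

View pics/p3.png

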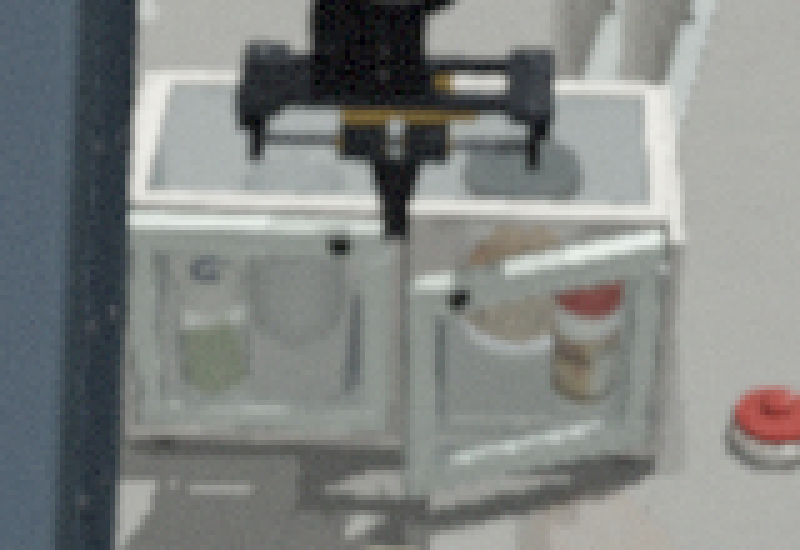

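The finger hangs above the gap behind the free edge, with its tip at crop (397,235) and the door corner at (413,283). The gripper's end lugs sit well above the top. I'll descend, then slide inwards behind the door.

Call:
play_rows([
  [[0, 0, -0.2, 0, 0, 0, -1], [0, 0, -0.2, 0, 0, 0, -1], [0, 0, -0.2, 0, 0, 0, -1], [0, 0, -0.14, 0, 0, 0, -1], [0, 0, 0, 0, 0, 0, -1], [0, 0, 0, 0, 0, 0, -1]],
])

```text
time_s: 8.05
position: [0.5701, 0.0349, 0.1752]
tcp_rot: [[0.999, -0.051, -0.0], [-0.051, -0.999, 0.0], [-0.0, -0.0, -1.0]]
force: [-0.3, -0.4, 0.1]
opening: 0.006
```

Call:
play_rows([
  [[0, -0.1, 0, 0, 0, 0, -1], [0, -0.1, 0, 0, 0, 0, -1], [0, -0.1, 0, 0, 0, 0, -1], [-0.02, -0.1, 0, 0, 0, 0, -1], [-0.04, -0.06, 0, 0, 0, 0, -1], [-0.06, 0, 0, 0, 0, 0, -1], [0, 0, 0, 0, 0, 0, -1]],
])

```text
time_s: 8.75
position: [0.5634, 0.0118, 0.1755]
tcp_rot: [[0.999, -0.051, -0.001], [-0.051, -0.999, 0.0], [-0.001, -0.0, -1.0]]
force: [0.6, 0.2, 0.9]
opening: 0.005
```

Call:
play_rows([
  [[-0.16, -0.05, 0, 0, 0, 0, -1], [-0.16, -0.05, 0, 0, 0, 0, -1], [-0.16, -0.05, 0, 0, 0, 0, -1], [-0.14, -0.05, 0, 0, 0, 0, -1], [-0.13, -0.06, 0, 0, 0, 0, -1], [-0.13, -0.06, 0, 0, 0, 0, -1], [-0.13, -0.06, 0, 0, 0, 0, -1], [-0.13, -0.06, 0, 0, 0, 0, -1], [0, 0, 0, 0, 0, 0, -1]],
])

```text
time_s: 9.65
position: [0.5058, -0.0104, 0.1754]
tcp_rot: [[0.999, -0.051, -0.002], [-0.051, -0.999, 0.0], [-0.002, -0.0, -1.0]]
force: [0.1, 0.2, -0.4]
opening: 0.002
```

Call:
play_rows([
  [[-0.12, -0.09, 0, 0, 0, 0, -1], [-0.12, -0.09, 0, 0, 0, 0, -1], [-0.12, -0.09, 0, 0, 0, 0, -1], [-0.12, -0.09, 0, 0, 0, 0, -1], [-0.1, -0.11, 0, 0, 0, 0, -1], [-0.1, -0.11, 0, 0, 0, 0, -1], [-0.1, -0.11, 0, 0, 0, 0, -1], [-0.1, -0.11, 0, 0, 0, 0, -1], [0, 0, 0, 0, 0, 0, -1]],
])

```text
time_s: 10.55
position: [0.4622, -0.0507, 0.1755]
tcp_rot: [[0.999, -0.052, -0.001], [-0.052, -0.999, 0.0], [-0.001, -0.0, -1.0]]
force: [-0.2, 0.0, 0.5]
opening: 0.004
```

Call:
play_rows([
  [[-0.08, -0.13, 0, 0, 0, 0, -1], [-0.08, -0.13, 0, 0, 0, 0, -1], [-0.08, -0.13, 0, 0, 0, 0, -1], [-0.08, -0.13, 0, 0, 0, 0, -1], [-0.04, -0.12, 0, 0, 0, 0, -1], [-0.04, -0.12, 0, 0, 0, 0, -1], [-0.04, -0.12, 0, 0, 0, 0, -1], [-0.04, -0.1, 0, 0, 0, 0, -1], [0, 0, 0, 0, 0, 0, -1]],
])

```text
time_s: 11.45
position: [0.439, -0.0999, 0.1756]
tcp_rot: [[0.999, -0.052, 0.0], [-0.052, -0.999, -0.0], [0.0, 0.0, -1.0]]
force: [-0.8, -0.2, 0.2]
opening: 0.007
```

Run:
```python
from h import *
import cv2
s=read_state();print(s['time_s'],s['position'],s['force'])
a=capture('scene')[150:260,220:380,::-1];b=capture('top')[120:230,230:390,::-1]
cv2.imwrite('pics/p4.png',np.vstack([cv2.resize(i,None,fx=2.7,fy=2.7,interpolation=3) for i in(a,b)]))
```

```text
11.45 [ 0.43903557 -0.09989055  0.17556344] [-0.82796329 -0.22581606  0.24805008]
```

View pics/p4.png

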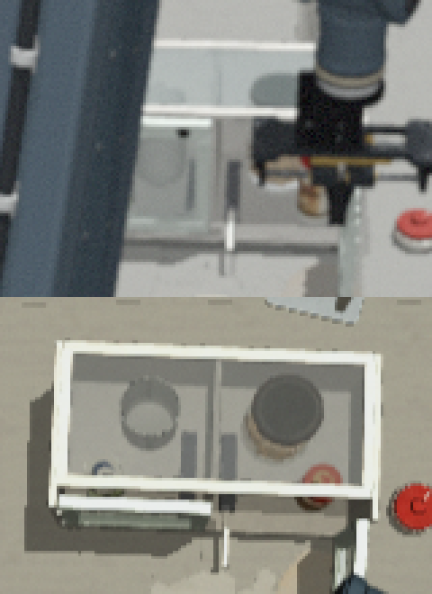

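The door stands about square to the front; the top view shows its rail running straight out at column 360. I'll move off sideways, then up and away.

Call:
play_rows([
  [[0, 0.2, 0, 0, 0, 0, -1], [0, 0.4, 0, 0, 0, 0, -1], [0, 0.4, 0.2, 0, 0, 0, -1], [0, 0.2, 0.5, 0, 0, 0, -1], [0, 0.2, 0.5, 0, 0, 0, -1], [0, 0.4, 0.5, 0, 0, 0, -1], [0, 0.5, 0.4, 0, 0, 0, -1], [0, 0.5, 0, 0, 0, 0, -1], [0, 0.5, 0, 0, 0, 0, -1], [0, 0.5, 0, 0, 0, 0, -1], [0, 0, 0, 0, 0, 0, -1], [0, 0, 0, 0, 0, 0, -1]],
])

```text
time_s: 12.75
position: [0.4386, 0.0916, 0.2804]
tcp_rot: [[0.999, -0.048, -0.0], [-0.048, -0.999, -0.0], [-0.0, 0.0, -1.0]]
force: [0.6, -0.1, -0.5]
opening: 0.005
```

Run:
```python
from h import *
import cv2
s=read_state();print(s['time_s'],s['position'],s['force'])
a=capture('scene')[150:260,220:380,::-1];b=capture('top')[130:240,230:390,::-1]
cv2.imwrite('pics/p5.png',np.vstack([cv2.resize(i,None,fx=2.7,fy=2.7,interpolation=3) for i in(a,b)]))
```

```text
12.75 [0.43860107 0.09156771 0.28043243] [ 0.6416498  -0.05984013 -0.46459205]
```

View pics/p5.png

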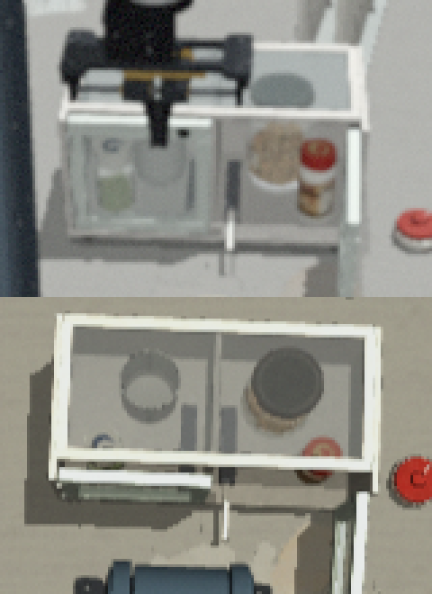

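The right door stands square, the left door is shut, and the jars and timer are unmoved. The arm is clear, so I'm handing in.

```bash
python3 -c "
from rig import *
print(hand_in())"
```

```text
the job is handed in; nothing more can be done
None
```

I opened the right door, where the red-capped jar stands, and handed the job in at about 13 s. `hand_in()` reports no verdict, so I don't have a confirmed pass.

- **Press:** I pressed the touch mark in by about 5.5 mm with 4–5 N. The latch let go and the door sprang ajar; my rough picture estimate was 0.3 rad, against the 0.4 rad the task gives.
- **Push:** I put the shut fingers behind the free edge and swept the door open in an arc. The wrist force read under 1.5 N after each push.
- **Last pictures:** The right door stands about square to the front, judged by eye, and the left door is shut. The jars, tumbler and timer look unmoved, and the arm is clear of everything.
- **Not checked:** I did not look again at the thermometer or the bowl. The fingers never went below z = 0.17 m, well above both.

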